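Lift the board cleaner out of the divided carton and send it down the roller lane

ROBOT

A 6-joint arm with a two-finger parallel gripper is mounted at the origin on the work surface. World frame = base frame: x ahead of the robot, y to its left, z up, the work surface at z = 0. Lengths are in m, angles in rad, forces in N, time in s.
With the tool pointing down it reaches from about 0.225 to 0.725 m from the base axis. Payload 3.1 kg.
Tool frame: the origin (TCP) lies at the very end of the fingers, on their centre line; the grasp point (between the pads) lies 19 mm behind it; z points along the fingers, x is the direction in which the jaws open and shut, and the axes are right-handed (so a half turn about z gives the same grasp; the last joint's range is limited). The gripper opens to 85 mm and grips with 20 to 120 N. Pads are 22 mm wide; open, the fingers measure 114 mm over their backs; the gripper's body (76 mm by 85 mm) begins 54 mm behind the grasp point. The pads swing forward as they close: fully open they stand 13 mm farther back than shut.
Start: joints at [1.115, 0.048, 0.099, 1.622, 0, 1.443], TCP at [0.169, 0.497, 0.231] pointing down, gripper open.
Joint ranges: [-2.91, 2.91], [-0.99, 1.94], [-1.21, 1.42], [-2.12, 2.29], [-1.49, 1.47], [-3.14, 3.14]. Speed limits (rad/s): [2.79, 2.79, 3.14, 3.14, 3.14, 3.14].

INTERFACE

Orientations are given as a unit quaternion [x, y, z, w].
In Python, from workcell import r gives the robot as it stands. Calls block until the motion is done:
- r.move_pose(position, orientation): joint-space move of the TCP to a pose.
- r.servo_line(position, vel=0.15, rot=None, threshold=None): straight line of the TCP; rot=None keeps the orientation; vel is the mean speed in m/s. With threshold (N) it stops when the force on the tool has changed by that much, and returns True; else False.
- r.move_joints(angles): joint-space move.
- r.set_gripper(opening, f_grip=None): finger opening in m; f_grip is the grip in N (None keeps the last); returns when the fingers have stopped.
- r.hold(seconds).
- r.ik(position, orientation): joint angles nearest the present ones, or None.
- r.sense(): the state.
- r.get_image(name): name is "scene" or "top" or "wrist"; returns (picture, depth): 420x560x3 uint8, blue, green, red; 420x560 float32, m along the optical axis (not along the pixel's ray), 0 where there is no reading.
- r.get_calibration(name): a dict with "mtx" (3x3 intrinsics, pixels), "dist_coeffs" ([k1, k2, p1, p2, k3] as OpenCV has them; the pictures are not rectified), "eye" and "orientation" of the camera in the world. Camera axes: x right, y down, z forward; pixel columns grow to the right and rows downward; lengths in m; the calibration is good to about 2 mm. A picture is of the moment at which its call begins: read the wrist's pose just before it. get_calibration takes no time and is no camera call; for the wrist camera it gives the pose at the moment of the call.
A pose or a line that the arm cannot do raises r.Unreachable and nothing moves.
- r.finish_job(): hands the job in, once; it reports no verdict.
Trained networks look in the newest picture that a camera, given by its name, has taken for a name from the list of things; names that differ only in an ending like _2 or _b are one class to them, and where a whole thing is asked for, a point or a joint stands for the part that bears it (a point fixed in the world has none). Each returns a list of dicts, best first, with "conf" (0 to 1); they miss things now and then, are a little off and sometimes report something else, mostly with a low value. They report only what shows in the picture. A call takes as long as a camera call. They do not tell look-alikes from the thing itself.
- r.trace(target, camera): "pixels" (420x560 bool, what is visible of it) and "rect" ([left, top, right, bottom] in pixels, round what is visible of it).
The state is a dict: "clock": time; "joint_pos": joint angles; "qd": joint speeds; "joint_torque": joint torques, N m; "ee_pos": TCP position; "tool_rot": TCP orientation; "wrist_force": force on the tool from outside, world axes, zero at the start; "moment": the same for the moment, N m; "width": finger opening in m.
Only numpy, scipy, OpenCV 4.12 (cv2) and the standard library are available. Lean on these libraries where they do the work, as an engineer would, in place of code of your own. Each camera call takes 0.05 s, during which the arm holds its last target. There are 200 camera calls.

TASK

Lift the blue bottle with the orange cap out of its cell in the tilted, divided carton, clear of the dividers, and stand it upright on the upper half of the sloped roller lane. Let it go gently so that it runs down to rest against the yellow stop; if it hangs on the stiff rollers, ease it down until it touches the stop. Do not drop it or tip it over, do not push hard against the carton, and leave the other bottles in their cells and everything else on the bench where it is.

Things in the scene. Friction and masses are not known exactly. Their poses are not given: they have to be found in the camera images.
- cleaner_mid (a point): Centre (half-way up, 56 mm above the underside) of the blue bottle: body 56 mm in diameter and 78 mm tall with a white label, then an orange cap; 112 mm tall in all, 0.2 to 0.4 kg. Its z axis points along the bottle towards the cap; x and y mean nothing. It starts in one of the three cells of the carton's far row, standing on the cell's floor, tilted like the carton
- cleaner_cap (a point): Middle of the blue bottle's orange cap, a straight upright cylinder 30 mm in diameter and 34 mm tall, 39 mm from the bottle's centre along its z axis: the place to grip it in its cell, fingers closing along the carton's y axis. Same axes as the bottle
- carton: Fixed cardboard carton, 167 (x) by 338 (y) by 125 (z) mm outside, 5 mm walls, floor and dividers: 2 rows of 3 cells, each 76 (x) by 106 (y) mm and 120 mm deep, centres at x = -40.5, 40.5 and y = -111, 0, 111 mm. Origin at the centre of its underside. It is tilted 25 degrees, mouth towards the robot: z points along the cells out of the mouth, x away from the robot and up, y is level
- carton_rim (a point): Centre of the carton's mouth, level with the rims of its walls and dividers (z = 125 mm in the carton's frame); same axes as the carton. The caps' tops lie 8 mm below the rims. To clear the dividers the bottle must rise 120 mm along the carton's z axis from where it stands
- carton_flap (a point): Middle of the top edge of the stiff flap on the carton's far (+x) wall. It stands up 70 mm from the rim, 338 mm wide, bent 10 degrees outward from the cells' direction, so it overhangs the far row: a gripper pointing straight down at a cap strikes it; one pointing along the carton's -z axis clears it. Same axes as the carton
- lane: Fixed roller lane, 285 (x) by 86 (y) mm. Its x axis points up the slope (8 degrees, high end away from the robot), z is square to the rollers, y level across. Origin mid-lane; roller tops lie at z = 38 mm. 14 free steel rollers 16 mm in diameter, 17.5 mm apart, between side rails 78 mm apart that stand 22 mm above them. The cross bar at the high end (x = 139 mm) does not stand above the rollers
- lane_stop (a point): Point in the plane of the roller tops (x = -96.5, y = 0, z = 38 mm in the lane's frame) under the bottle's axis when the bottle touches the yellow stop plate at the low end, whose face is 28 mm farther down the slope and 62 mm taller than the rollers; axes as the lane
- lane_top (a point): Point in the plane of the roller tops (x = 75, y = 0, z = 38 mm in the lane's frame): a good place to set the bottle down; axes as the lane. The rollers are a little stiff: a light bottle may creep or stall anywhere on the way. A push of under 1 N down the slope moves it on; pushed lower than 60 mm above the rollers it stays standing
- white_a: White bottle of the same shape as the blue one (56 mm across, 112 mm tall), origin at the centre of its underside; leave it in its cell (black cap)
- white_b: White bottle of the same shape as the blue one (56 mm across, 112 mm tall), origin at the centre of its underside; leave it in its cell (grey cap)
- front_a: Green bottle of the same shape as the blue one (56 mm across, 112 mm tall), origin at the centre of its underside; leave it in its cell, in the carton's near row
- front_b: White bottle of the same shape as the blue one (56 mm across, 112 mm tall), origin at the centre of its underside; leave it in its cell, in the carton's near row
- tape: Black ring of tape 68 mm across and 18 mm high lying on the bench; a bystander
- screwdriver: Screwdriver lying on the bench; a bystander
- multimeter: Yellow multimeter 150 x 75 x 38 mm lying on the bench; a bystander
- screw_tray: Red divided tray 120 x 90 x 30 mm; a bystander
- board: Green circuit board 120 x 160 mm, 38 mm high with its parts; a bystander
- cleaner: The same blue bottle, origin at the centre of its underside, z axis towards the cap
Not all that is in view belongs to the job. Leave any red look-alike of the cleaner alone.

How it is judged:
On the way, in this order (a step that is already met when the one before it is completed fails the run):
1. the blue bottle is lifted along its cell until its underside is above the rims of the carton and its dividers (z of cleaner_mid in the frame of carton above 0.182 m and contact force between the fingers and cleaner above 0.5 N), for 0.05 s.
2. the blue bottle stands upright on the rollers of the upper half of the lane (x of cleaner_mid in the frame of lane between 0 and 0.13 m and y of cleaner_mid in the frame of lane between -0.02 and 0.02 m and z of cleaner_mid in the frame of lane between 0.085 and 0.1 m and contact force between cleaner and lane above 0.5 N and angle between cleaner_mid's own z axis and vertical below 0.35 rad), for 0.05 s.
At the end, for the whole second after the job is handed in: The blue bottle stands upright on the rollers (within 0.12 rad of square to them), between the rails, against the yellow stop (within 5 mm), released and at rest; the other four bottles stand in their cells (x of cleaner_mid in the frame of lane between -0.102 and -0.0915 m and y of cleaner_mid in the frame of lane between -0.016 and 0.016 m and z of cleaner_mid in the frame of lane between 0.085 and 0.1 m and angle between the z axis of cleaner_mid and the z axis of lane, either way round below 0.12 rad and linear speed of cleaner below 0.02 m/s and contact force between the fingers and cleaner below 0.05 N and z of each of white_a, white_b, front_a, front_b in the frame of carton below 0.03 m); the robot touches nothing.
It fails at once if the blue bottle is dropped or flung (faster than 0.45 m/s with no finger on it) (contact force between the fingers and cleaner below 0.05 N and linear speed of cleaner above 0.45 m/s).
It fails at once if the blue bottle is tipped over (more than 1.05 rad from upright) (angle between cleaner_mid's own z axis and vertical above 1.05 rad).
It fails at once if the robot or its gripper pushes on the carton with more than 25 N (contact force between any of the arm, the fingers and carton above 25 N).
It fails at once if another bottle is moved more than 30 mm (distance of any of white_a, white_b, front_a, front_b from where it was at the start of the episode above 0.03 m).
It fails at once if a bystander on the bench is moved more than 30 mm (distance of any of tape, screwdriver, multimeter, screw_tray, board from where it was at the start of the episode above 0.03 m).
It also fails if it takes over 64 s, if anything falls off the work surface, if the arm or the gripper's body presses on something with over 40 N, if the wrist force passes 120 N, or if a joint passes its speed limit or range.

## Working session

There is one attempt and no reset: what is moved stays moved. The work goes in short steps, each a Python script; the robot and the scene stay as the last script left them, time stands still between calls to the robot, and variables do not carry over. Pictures are saved under pics/ and viewed, about 8 in all and at most 12, crops included, and the job is handed in when it is done.

```bash
mkdir -p pics; ls
python3 - <<'E'
from workcell import r
import cv2,numpy as np
a,_=r.get_image("scene");b,_=r.get_image("top")
cv2.imwrite("pics/s.png",a);cv2.imwrite("pics/t.png",b)
for n in("scene","top","wrist"):
    c=r.get_calibration(n);print(n,c)
for n in("cleaner_cap","cleaner","carton","lane"):
    for cam in("scene","top"):
        print(n,cam,[(d["conf"],d["rect"]) for d in r.trace(n,cam)])
print(r.sense())
E
```

```text
pics
scene {'mtx': array([[442.67751447,   0.        , 272.25800291],
       [  0.        , 442.67751447, 208.87531534],
       [  0.        ,   0.        ,   1.        ]]), 'dist_coeffs': array([0.04255124, 0.        , 0.        , 0.        , 0.        ]), 'eye': array([ 1.30429054, -0.07719437,  1.37741557]), 'orientation': array([ 0.70458682,  0.65143195, -0.19160713, -0.20610808])}
top {'mtx': array([[382.36728686,   0.        , 274.50511127],
       [  0.        , 382.36728686, 207.74881699],
       [  0.        ,   0.        ,   1.        ]]), 'dist_coeffs': array([0.02858859, 0.        , 0.        , 0.        , 0.        ]), 'eye': array([0.33498561, 0.00172527, 1.29768729]), 'orientation': array([-0.69709239,  0.7133946 , -0.04922068,  0.05203524])}
wrist {'mtx': array([[313.62339626,   0.        , 278.89875603],
       [  0.        , 313.62339626, 206.17484765],
       [  0.        ,   0.        ,   1.        ]]), 'dist_coeffs': array([-0.06884973,  0.        ,  0.        ,  0.        ,  0.        ]), 'eye': array([0.09000106, 0.52380876, 0.37274994]), 'orientation': array([
[... 620 characters left out ...]
 [318.9, 158.5, 391.1, 254.3])]
{'clock': 0.5, 'joint_pos': array([1.11518240e+00, 4.80207642e-02, 9.91393279e-02, 1.62198293e+00,
       4.55411513e-05, 1.44300657e+00]), 'qd': array([ 0.00035472, -0.00095878, -0.00032076, -0.00094673, -0.00056604,
        0.00026538]), 'joint_torque': array([-5.00983842e-04, -3.38210535e+01,  3.19779575e+01,  2.60294481e-03,
       -3.01516020e-04, -5.50749046e-08]), 'ee_pos': array([0.16902534, 0.49702454, 0.23127028]), 'tool_rot': array([ 8.13014094e-01,  5.82244005e-01, -4.07479934e-05, -3.93004936e-06]), 'wrist_force': array([-0.20309121,  0.10965338,  0.90034775]), 'moment': array([-0.03303249,  0.0002586 , -0.00674805]), 'width': 0.08536247755961905}
```

View pics/s.png

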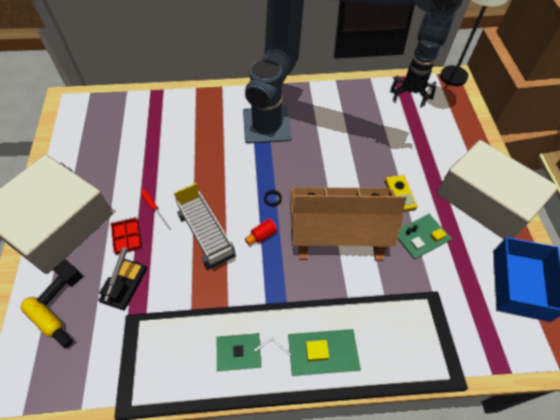

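View pics/t.png

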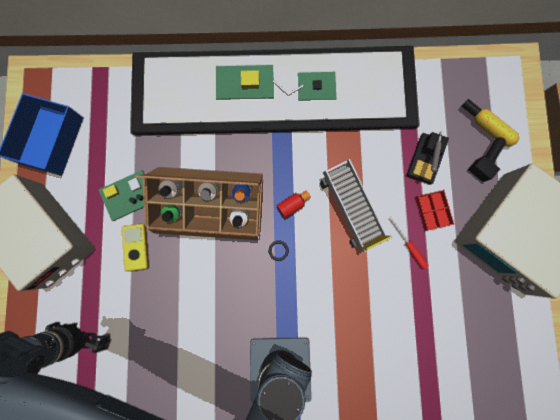

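Blue bottle: orange cap at about (242,193) in the top view, far row, right-hand cell. Lane at (355,205), its yellow stop at (377,242). The red look-alike lies at (292,204).

```bash
cat > h.py <<'E'
from workcell import r
import cv2,numpy as np
from scipy.spatial.transform import Rotation as R
def cloud(cam):
    c=r.get_calibration(cam);im,d=r.get_image(cam)
    v,u=np.mgrid[0:420,0:560]
    p=cv2.undistortPoints(np.stack([u,v],-1).reshape(-1,1,2).astype(float),c["mtx"],c["dist_coeffs"]).reshape(420,560,2)
    P=np.concatenate([p*d[...,None],d[...,None]],-1)
    W=P@R.from_quat(c["orientation"]).as_matrix().T+c["eye"]
    W[d==0]=np.nan
    return im,W,c
def project(pts,c):
    Rm=R.from_quat(c["orientation"]).as_matrix()
    pc=(np.atleast_2d(pts)-c["eye"])@Rm
    return cv2.projectPoints(pc,np.zeros(3),np.zeros(3),c["mtx"],c["dist_coeffs"])[0].reshape(-1,2)
def frame(x,z):
    y=np.cross(z,x);return np.stack([x,y,z],1)
def carton_R(yaw):  # z tilts towards the robot (-x), x up and away
    return (R.from_euler('z',yaw)*R.from_euler('y',-25,degrees=True)).as_matrix()
def lane_R(yaw):
    return (R.from_euler('z',yaw)*R.from_euler('y',-8,degrees=True)).as_matrix()
E
python3 - <<'E'
from h import *
im,W,c=cloud("top")
t=[d for d in r.trace("lane","top")][0]["pixels"]
P=W[t];P=P[np.isfinite(P).all(1)];print("lane",P[:,2].min(),P[:,2].max(),cv2.minAreaRect(P[:,:2].astype(np.float32)))
hsv=cv2.cvtColor(im,cv2.COLOR_BGR2HSV)
def blob(lo,hi,box):
    m=cv2.inRange(hsv,lo,hi)>0;k=np.zeros_like(m);k[box[1]:box[3],box[0]:box[2]]=1;m&=k
    vv,uu=np.nonzero(m);p=W[m];p=p[np.isfinite(p).all(1)]
    print(len(p),"px",uu.mean(),vv.mean(),np.median(p,0),p.min(0),p.max(0));return p
blob((20,120,120),(35,255,255),(355,220,400,260))
blob((5,130,120),(18,255,255),(228,180,256,205))
for q in[(147,170),(262,175),(260,238),(147,233),(202,172)]:
    s=W[q[1]-3:q[1]+4,q[0]-3:q[0]+4].reshape(-1,3);print(q,s[np.nanargmax(s[:,2])])
for d in r.trace("carton","top")+r.trace("carton_rim","top"):
    P=W[d["pixels"]];P=P[np.isfinite(P).all(1)];print(d["conf"],P.min(0),P.max(0),cv2.minAreaRect(P[P[:,2]>.13][:,:2].astype(np.float32)) if (P[:,2]>.13).sum()>5 else 0)
E
```

```text
lane -0.00365968212043688 0.13247748339797427 ((0.524151086807251, -0.2564198970794678), (0.3059244751930237, 0.13608792424201965), 22.596176147460938)
48 px 378.2291666666667 242.20833333333334 [ 0.39125202 -0.30901603  0.12810776] [ 0.37373724 -0.34681595  0.00279161] [ 0.40580733 -0.27322367  0.13247748]
73 px 239.35616438356163 195.06849315068493 [0.5372385  0.10868587 0.17746699] [0.5262997  0.09412441 0.14024319] [0.54905176 0.12117024 0.18492115]
(147, 170) [0.60746133 0.37911736 0.19096676]
(262, 175) [0.59027872 0.04918513 0.16619562]
(260, 238) [0.42069054 0.05980026 0.13044618]
(147, 233) [0.44633557 0.39536773 0.10280723]
(202, 172) [0.60190935 0.22895413 0.17418452]
0.7 [ 0.41209311  0.03982543 -0.00229769] [0.67255302 0.45043391 0.27668885] ((0.5275815725326538, 0.21985945105552673), (0.35028979182243347, 0.18814986944198608), 84.69155883789062)
```

```bash
cat >> h.py <<'E'
def tool_q(C,s):  # tool z = -C z, tool x = s * C y
    z=-C[:,2];x=s*C[:,1];return R.from_matrix(frame(x,z)).as_quat()
E
python3 - <<'E'
from h import *
s=r.sense();c=r.get_calibration("wrist")
T=R.from_quat(s["tool_rot"]).as_matrix();print("cam off tool",T.T@(c["eye"]-s["ee_pos"]),T.T@R.from_quat(c["orientation"]).as_matrix())
C=carton_R(np.radians(-4));L=lane_R(np.radians(22))
cap=np.array([.537,.109,.178])
for sg in(1,-1):
    q=tool_q(C,sg)
    for h in(-.02,.0,.12,.17,.2): print(sg,h,r.ik(cap+h*C[:,2],q))
    ql=tool_q(L,sg);lt=np.array([.524,-.256,.06])+L@[.075,0,.038+.08]
    print("lane",[r.ik(lt+[0,0,h],ql) for h in(0,.08)])
q=tool_q(C,1)
E
```

```text
cam off tool [ 0.00014503 -0.0834079  -0.14250621] [[ 9.99999307e-01  1.13825307e-03 -3.02066832e-04]
 [-9.79641760e-04  9.46382500e-01  3.23046752e-01]
 [ 6.53579722e-04 -3.23046232e-01  9.46382959e-01]]
1 -0.02 [ 0.12136242 -0.33181186 -0.46051266  1.01276396 -0.08038961  0.17363964]
1 0.0 [ 0.12522729 -0.35740392 -0.44340004  1.05575462 -0.08199791  0.1771656 ]
1 0.12 [ 0.15201475 -0.46174866 -0.29844601  1.30719287 -0.09311607  0.20163063]
1 0.17 [ 0.16538531 -0.48107528 -0.21771118  1.40842515 -0.09864518  0.2138606 ]
1 0.2 [ 0.17417495 -0.48618745 -0.16366374  1.46839181 -0.10227201  0.22190767]
lane [array([-0.55004984,  0.19428387,  0.16478834,  1.45792825,  0.11213253,
       -0.92934028]), array([-0.55004984,  0.21512072,  0.34842788,  1.62073094,  0.11213253,
       -0.92934028])]
-1 -0.02 [ 0.12136242 -0.33181186 -0.46051266  1.01276396 -0.08038961 -2.96795301]
-1 0.0 [ 0.12522729 -0.35740392 -0.44340004  1.05575462 -0.08199791 -2.96442705]
-1 0.12 [ 0.15201475 -0.46174866 -0.29844601  1.30719287 -0.09311607 -2.93996202]
-1 0.17 [ 0.16538531 -0.48107528 -0.21771118  1.40842515 -0.09864518 -2.92773206]
-1 0.2 [ 0.17417495 -0.48618745 -0.16366374  1.46839181 -0.10227201 -2.91968498]
lane [array([-0.55004984,  0.19428387,  0.16478834,  1.45792825,  0.11213253,
        2.21225238]), array([-0.55004984,  0.21512072,  0.34842788,  1.62073094,  0.11213253,
        2.21225238])]
```

Run:
```python
from h import *
C=carton_R(np.radians(-4));q=tool_q(C,1)
s=r.sense();r.servo_line(s["ee_pos"]+[0,0,.12],vel=.25)
cap=np.array([.537,.109,.178])
r.set_gripper(.058)
r.move_pose(cap+.2*C[:,2]+.03*C[:,1],q)
im,W,c=cloud("wrist");cv2.imwrite("pics/w1.png",im);np.savez("w1.npz",im=im,W=W,**c)
print(r.sense()["clock"],r.sense()["ee_pos"])
for n in("cleaner_cap","cleaner","carton_rim","carton_flap"):
    for d in r.trace(n,"wrist"):
        p=W[d["pixels"]];print(n,d["conf"],d["rect"],np.nanmedian(p,0))
```

```text
3.4167 [0.45474446 0.14555161 0.35934726]
cleaner_cap 0.91 [233.3, 147.9, 278.4, 191.8] [0.53895286 0.11213935 0.15159764]
cleaner_cap 0.76 [116.6, 84.3, 186.8, 150.5] [ 0.51897466 -0.03986123  0.04882173]
cleaner_cap 0.16 [0.0, 40.4, 117.1, 226.6] [ 0.57121736 -0.21438042  0.08850845]
cleaner 0.95 [116.4, 82.8, 183.7, 150.1] [ 0.51892201 -0.04001114  0.04865323]
cleaner 0.69 [230.4, 150.8, 276.7, 193.2] [0.5383444  0.11181895 0.15216807]
carton_rim 0.66 [186.6, 29.4, 526.2, 259.1] [0.53698975 0.22281065 0.13342662]
carton_flap 0.86 [187.8, 31.6, 524.2, 261.9] [0.53662444 0.22318917 0.13332319]
carton_flap 0.65 [400.8, 150.0, 463.2, 192.7] [0.55734728 0.32148376 0.1517602 ]
carton_flap 0.3 [125.6, 0.0, 186.7, 25.4] [ 0.39655489 -0.01056249  0.01762212]
```

View pics/w1.png

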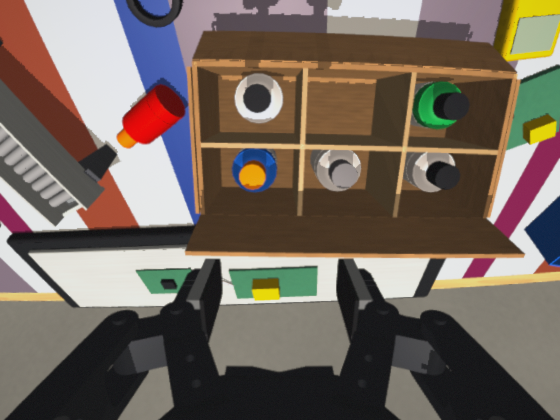

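Bottle's orange cap is at (253,175) in the far row, right cell; divider crossings at (303,147) and (408,149), flap edge corners at (188,254) and (521,255), near rim corners at (193,63) and (515,73).

Run:
```python
from h import *
from scipy.optimize import least_squares
D=np.load("w1.npz");im,W=D["im"],D["W"];c={k:D[k] for k in("mtx","dist_coeffs","eye","orientation")}
M=np.array([[-.0835,-.169,.125],[-.0835,.169,.125],[0,-.0555,.125],[0,.0555,.125],[.0935,-.169,.194],[.0935,.169,.194]])
U=np.array([[193,63],[515,73],[303,147],[408,149],[188,254],[521,255]],float)
f=lambda p:(project(M@carton_R(p[3]).T+p[:3],c)-U).ravel()
s=least_squares(f,[.55,.21,.05,-.07],loss="soft_l1");print(s.x,np.degrees(s.x[3]),s.fun.reshape(-1,2).round(1))
C=carton_R(s.x[3]);O=s.x[:3]
Q=(W-O)@C   # pixels in carton frame
hsv=cv2.cvtColor(im,cv2.COLOR_BGR2HSV)
# rim points by depth
n=lambda m:np.nanmedian(Q[m],0).round(4)
z=Q[...,2];ins=(abs(Q[...,0])<.06)&(abs(Q[...,1])<.15)
print("divider rim z",np.nanpercentile(z[ins&(z>.115)&(z<.14)&(abs(Q[...,0])<.006)],[10,50,90]),"x",n(ins&(z>.118)&(abs(Q[...,0])<.015)))
for y0 in(-.0555,.0555): print("ydiv",n((z>.119)&(z<.14)&(abs(Q[...,1]-y0)<.012)&(abs(Q[...,0]+.04)<.03)))
m=(cv2.inRange(hsv,(5,150,120),(20,255,255))>0);m[:145]=0;m[195:]=0;m[:,:225]=0;m[:,290:]=0
zz=z[m];print("cap z pct",np.nanpercentile(zz,[5,25,50,75,95]))
top=m&(z>np.nanpercentile(zz,90)-.004)
v,u=np.nonzero(top);print("cap top px",u.mean(),v.mean(),top.sum(),"carton",Q[top].mean(0),"minmax",Q[top].min(0),Q[top].max(0),"world",W[top].mean(0))
# line of sight at z=.117 in carton
rm=np.array([(u.min()+u.max())/2,(v.min()+v.max())/2]);print(rm)
print("proj if centre at", project(np.array([[.0305,-.111,.117],[.0405,-.111,.117],[.0405,-.121,.117]])@C.T+O,c))
o=cv2.resize(im,None,fx=2,fy=2)
for a in[-.0835,0,.0835]:
    p=project(np.array([[a,-.169,.125],[a,.169,.125]])@C.T+O,c)*2;cv2.line(o,*[tuple(map(int,x)) for x in p],(0,255,0),1)
for b in[-.169,-.0555,.0555,.169]:
    p=project(np.array([[-.0835,b,.125],[.0835,b,.125]])@C.T+O,c)*2;cv2.line(o,*[tuple(map(int,x)) for x in p],(0,255,0),1)
cv2.imwrite("pics/ov.png",o[20:560,340:1080]);np.savez("carton.npz",C=C,O=O)
```

```text
[ 0.56609575  0.21870514  0.05179368 -0.08309646] -4.761076623662165 [[ 0.2  0.4]
 [ 0.6  1. ]
 [-0.3  0.1]
 [-4.5  0.1]
 [-0.3 -0.9]
 [ 1.6 -0.6]]
divider rim z [0.12058133 0.12886702 0.13012282] x [-0.0005 -0.0561  0.1294]
ydiv [-0.0409 -0.057   0.1291]
ydiv [-0.0409  0.0528  0.1282]
cap z pct [0.11862559 0.12100681 0.12157708 0.12206463 0.12296993]
cap top px 250.89105058365757 174.57976653696497 257 carton [ 0.03199762 -0.1122564   0.12154495] minmax [ 0.01981373 -0.12460414  0.11861245] [ 0.04790219 -0.09745624  0.12401182] world [0.53448813 0.1086926  0.17547359]
[252. 176.]
proj if centre at [[252.30003132 172.44754287]
 [252.40837097 181.00902406]
 [243.67453876 180.91316842]]
```

View pics/ov.png

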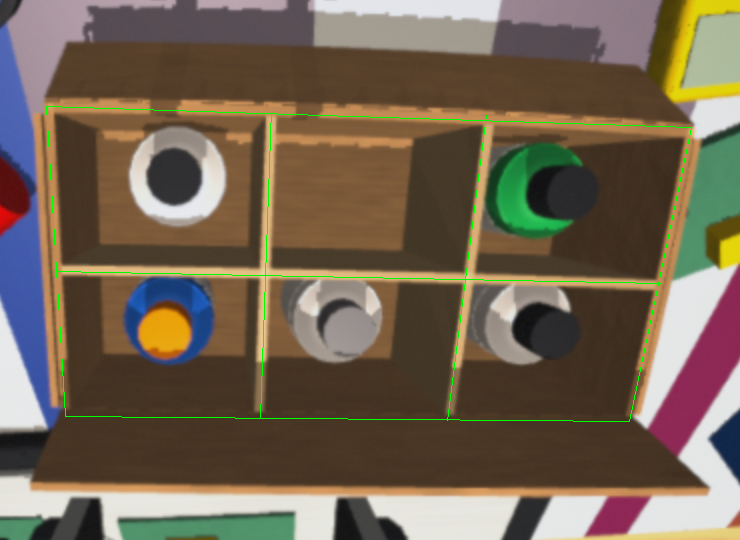

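The overlay fits the carton's rims within about 1–2 px. The depth readings sit some 4 mm higher, and cap and rim agree on that. Next I look at the lane from close up before grasping.

Run:
```python
from h import *
L=lane_R(np.radians(22));q=tool_q(L,1)
r.move_pose(np.array([.524,-.256,.06])+L@[-.03,0,.27],q)
im,W,c=cloud("wrist");cv2.imwrite("pics/w2.png",cv2.resize(im,(784,588),interpolation=cv2.INTER_CUBIC));np.savez("w2.npz",im=im,W=W,**c)
print(r.sense()["clock"])
P=((W-np.array([.524,-.256,.06]))@L)
m=(abs(P[...,0])<.11)&(abs(P[...,1])<.03)&(P[...,2]>.01)&(P[...,2]<.07)
A=W[m];print(m.sum(),np.percentile(P[m][:,2],[5,50,90,98]))
hi=A[P[m][:,2]>np.percentile(P[m][:,2],60)]
cen=hi.mean(0);n=np.linalg.svd(hi-cen)[2][2] if len(hi)<4000 else np.linalg.svd((hi-cen)[::4],full_matrices=False)[2][2];n*=np.sign(n[2]);print("plane n",n,"slope",np.degrees(np.arccos(n[2])),"up dir yaw",np.degrees(np.arctan2(-n[1],-n[0])))
for d in r.trace("lane","wrist"):
    p=W[d["pixels"]];p=p[np.isfinite(p).all(1)];p=p[p[:,2]>.03];print(d["conf"],d["rect"],cv2.minAreaRect(p[:,:2].astype(np.float32)))
```

```text
5.25
7292 [0.01721046 0.02250945 0.02425968 0.02562787]
plane n [-1.65191226e-01  1.18466306e-04  9.86261550e-01] slope 9.508345814467576 up dir yaw -0.041089459409926546
0.64 [235.0, 68.1, 325.2, 290.8] ((0.5116304755210876, -0.2542089521884918), (0.2834501266479492, 0.1104283407330513), 24.96787452697754)
```

View pics/w2.png

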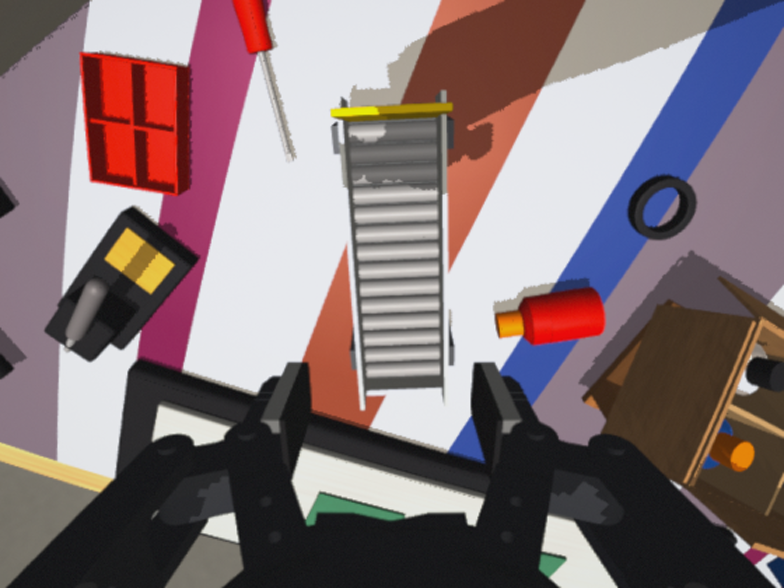

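Run:
```python
from h import *
from scipy.optimize import least_squares
D=np.load("w2.npz");im,W=D["im"],D["W"];c={k:D[k] for k in("mtx","dist_coeffs","eye","orientation")}
M=np.array([[.1425,.041,.06],[.1425,-.041,.06],[-.1425,.041,.06],[-.1425,-.041,.06],[-.127,0,.1],[.139,0,.036]])
U=(np.array([[444,403],[362,408],[444,93],[344,99],[391.5,108],[402,382]],float)+.5)/1.4-.5
M[:,1]*=-1;M[:2,1]*=1
# image right = tool +x = lane +y
M[:4,1]=[.041,-.041,.041,-.041]
f=lambda p:(project(M@lane_R(p[3]).T+p[:3],c)-U).ravel()
s=least_squares(f,[.52,-.256,.02,.4],loss="soft_l1");print(s.x,np.degrees(s.x[3]),s.fun.reshape(-1,2).round(1))
L=lane_R(s.x[3]);O=s.x[:3];Q=(W-O)@L
m=(abs(Q[...,0])<.12)&(abs(Q[...,1])<.03)&(Q[...,2]>.0)
for a in np.arange(-.1,.12,.04):
    k=m&(abs(Q[...,0]-a)<.02);print("roller z at",a.round(2),np.percentile(Q[k][:,2],[50,90]))
for sg in(1,-1):
    k=(abs(Q[...,0])<.12)&(abs(Q[...,1]-sg*.041)<.012)&(Q[...,2]>.05)&(Q[...,2]<.08);print("rail",Q[k].mean(0),Q[k][:,1].min(),Q[k][:,1].max())
k=(abs(Q[...,1])<.03)&(Q[...,2]>.09)&(Q[...,2]<.11)&(Q[...,0]<-.1)&(Q[...,0]>-.15);print("stop",np.median(Q[k],0),Q[k].min(0),Q[k].max(0))
o=cv2.resize(im,None,fx=3,fy=3,interpolation=cv2.INTER_CUBIC)
def ln(a,b,col=(0,255,0)):
    p=(project(np.array([a,b])@L.T+O,c)+.5)*3-.5;cv2.line(o,*[tuple(map(int,x)) for x in p],col,1)
for y in(-.039,.039): ln([-.1425,y,.06],[.1425,y,.06]); ln([-.1245,y,.038],[.12,y,.038],(255,0,255))
for i in range(14): x=-.11375+.0175*i;ln([x,-.039,.038],[x,.039,.038],(0,0,255))
ln([-.1245,-.05,.1],[-.1245,.05,.1],(255,0,0))
cv2.imwrite("pics/ov2.png",o[180:900,650:1050]);np.savez("lane.npz",L=L,O=O)
```

```text
[ 0.51934757 -0.24942722  0.03611507  0.42462372] 24.329146752775166 [[-0.  -0.2]
 [-0.  -2.1]
 [-0.1 -0.1]
 [-2.1 -1.4]
 [ 1.1  3. ]
 [ 0.3  4.4]]
roller z at -0.1 [0.04581169 0.04742005]
roller z at -0.06 [0.37685832 0.38838749]
roller z at -0.02 [0.37092851 0.38160124]
roller z at 0.02 [0.04558786 0.04748683]
roller z at 0.06 [0.04613625 0.04767643]
roller z at 0.1 [0.04598959 0.04770528]
rail [-0.01052445  0.03968895  0.06616018] 0.03747645465762788 0.04275208085417175
rail [-0.01142564 -0.04094674  0.06613256] -0.04417008277585929 -0.038659734323503774
stop [-0.12837176  0.00041085  0.10868581] [-0.13232127 -0.02994727  0.09000973] [-0.12537188  0.02992473  0.10999902]
```

View pics/ov2.png

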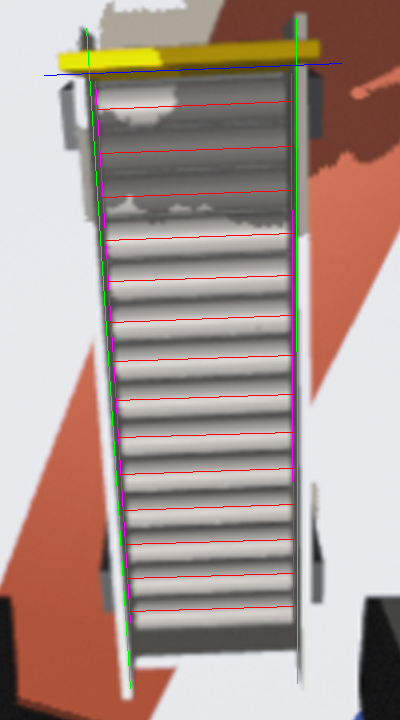

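Run:
```python
from h import *
D=np.load("carton.npz");C,O=D["C"],D["O"];q=tool_q(C,1)
# above bottle (carton x .033,y -.1115), depth-based z shift +4mm -> top .1215
top=O+C@[.033,-.1115,.1215]
tcp=lambda h:top+(h-.112)*C[:,2]   # h above underside
print("top",top)
s=r.sense();r.servo_line([*s["ee_pos"][:2],.40],vel=.3)
r.move_pose(tcp(.27),q)
r.set_gripper(.046,40)
im,_=r.get_image("wrist");cv2.imwrite("pics/w3.png",im[100:420,80:480])
r.servo_line(tcp(.13),vel=.15)
hit=r.servo_line(tcp(.077),vel=.03,threshold=4)
s=r.sense();print(hit,(s["ee_pos"]-tcp(0))@C,s["wrist_force"],s["clock"],s["width"])
```

```text
top [0.53547518 0.10936941 0.17585648]
False [2.24605423e-04 1.05322935e-05 7.72211226e-02] [0.15153819 0.24758464 0.05712722] 10.5333 0.04591794898179951
```

View pics/w3.png

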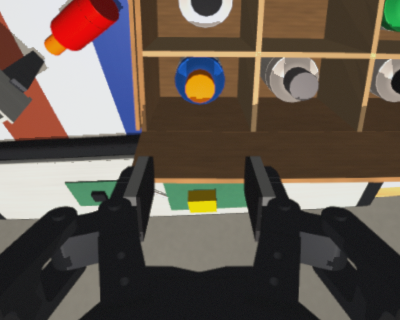

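The fingers line up with the orange cap (column 200, the centre line between them). The descent met no contact, so I close and lift.

Run:
```python
from h import *
D=np.load("carton.npz");C,O=D["C"],D["O"];q=tool_q(C,1)
def st(t):
    s=r.sense();print(t,s["width"].round(4),s["wrist_force"].round(2),s["ee_pos"].round(4),s["clock"]);return s
p0=r.sense()["ee_pos"]
r.set_gripper(.0,40);s=st("closed")
if s["width"]>.025:
    r.servo_line(p0+.03*C[:,2],vel=.06);s=st("30mm")
    if s["width"]>.025:
        r.servo_line(p0+.165*C[:,2],vel=.12);s=st("lifted")
        im,_=r.get_image("wrist");cv2.imwrite("pics/w4.png",im[100:420,80:480])
```

```text
Traceback (most recent call last):
AttributeError: 'float' object has no attribute 'round'
```

```bash
cat >> h.py <<'E'
def st(t):
    s=r.sense();print(t,round(s["width"],4),s["wrist_force"].round(2),s["ee_pos"].round(4),s["clock"]);return s
E
python3 - <<'E'
from h import *
D=np.load("carton.npz");C,O=D["C"],D["O"]
p0=r.sense()["ee_pos"];s=st("closed")
if s["width"]>.025:
    r.servo_line(p0+.03*C[:,2],vel=.06);s=st("30mm")
    if s["width"]>.025:
        r.servo_line(p0+.165*C[:,2],vel=.12);s=st("lifted")
        im,_=r.get_image("wrist");cv2.imwrite("pics/w4.png",im[100:420,80:480])
E
```

```text
closed 0.0294 [-2.87  0.6   3.43] [0.5504 0.1081 0.145 ] 10.8167
30mm 0.029 [-0.66  0.38 -2.07] [0.5378 0.1092 0.1724] 11.475
lifted 0.0291 [-0.06 -0.95 -1.99] [0.4807 0.1138 0.2932] 12.75
```

View pics/w4.png

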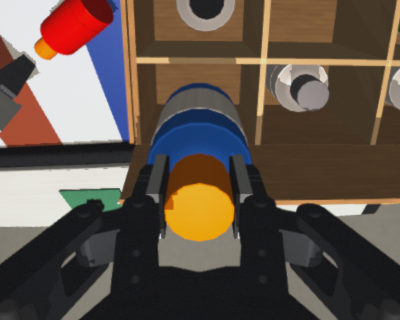

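Bottle held and clear of the dividers (about 2–3 N by the wrist). I carry it sideways and set it down by feel.

Run:
```python
from h import *
D=np.load("carton.npz");C=D["C"]
D=np.load("lane.npz");L=D["L"];O=D["O"]+L@[-.001,-.0006,.008]
np.savez("lane2.npz",L=L,O=O)
p=r.sense()["ee_pos"]
r.servo_line(p-.17*C[:,1],vel=.2);st("side")
q=tool_q(L,1);at=lambda x,h:O+L@[x,0,.038+h]
r.move_pose(at(.06,.077+.06),q);r.hold(.2);st("above")
r.servo_line(at(.06,.077+.015),vel=.1);r.hold(.3);st("near")
hit=r.servo_line(at(.06,.077-.012),vel=.02,threshold=2)
s=st("down");print(hit,(s["ee_pos"]-O)@L-[0,0,.038])
im,W,c=cloud("wrist");cv2.imwrite("pics/w5.png",im);cv2.imwrite("pics/s5.png",r.get_image("scene")[0])
a=cv2.imread("pics/s5.png")[170:290,150:310];cv2.imwrite("pics/j5.png",np.hstack([im,cv2.resize(a,(240,180)).repeat(1,0) if 0 else np.vstack([cv2.resize(a,(240,180)),np.zeros((240,240,3),np.uint8)])]))
```

```text
side 0.0292 [-0.93  1.31 -2.84] [ 0.4665 -0.0552  0.2929] 13.8
above 0.0291 [-0.43  0.63 -2.26] [ 0.55  -0.235  0.228] 14.8583
near 0.029 [-0.12  0.21 -2.14] [ 0.5557 -0.2342  0.1819] 15.7583
down 0.0289 [-0.27 -0.99  4.22] [ 0.5569 -0.2331  0.168 ] 16.5167
True [5.99248580e-02 2.95977589e-05 7.88699724e-02]
```

View pics/j5.png

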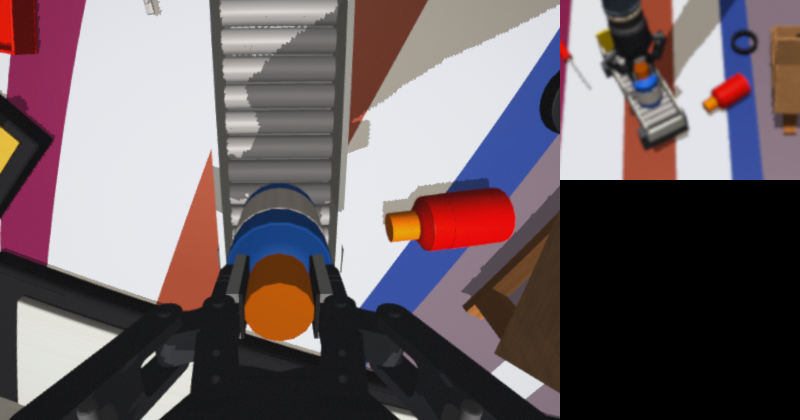

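The bottle stands between the rails on the upper half of the lane, pressing with about 6 N at the height I expected. I release it.

Run:
```python
from h import *
D=np.load("lane2.npz");L,O=D["L"],D["O"]
r.hold(.2);r.set_gripper(.05);st("rel");r.hold(1.0)
p=r.sense()["ee_pos"]
im,W,c=cloud("wrist");cv2.imwrite("pics/w6.png",im)
for n in("cleaner_cap","cleaner"):
    for d in r.trace(n,"wrist"):
        P=(W[d["pixels"]]-O)@L;print(n,d["conf"],d["rect"],np.nanmedian(P,0))
st("t")
```

```text
rel 0.05 [ 0.11  0.13 -0.61] [ 0.5554 -0.2323  0.1652] 17.15
cleaner_cap 0.91 [226.3, 172.0, 331.3, 328.3] [0.03798407 0.00057153 0.12291192]
cleaner_cap 0.83 [384.0, 187.7, 516.4, 256.3] [ 0.08195236  0.16547407 -0.00870904]
cleaner 0.8 [385.1, 188.9, 512.4, 253.4] [ 0.08164036  0.16523219 -0.00825805]
cleaner 0.57 [222.7, 171.9, 331.6, 327.7] [0.03780722 0.00062926 0.12306091]
t 0.0502 [-1.32 -0.3  -0.18] [ 0.5557 -0.2324  0.1658] 18.3
```

View pics/w6.png

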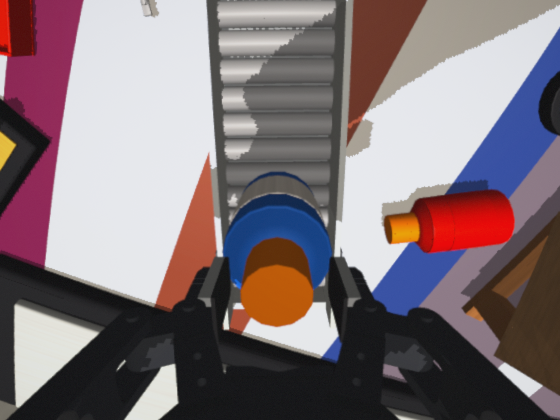

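It has moved only a little, and the fingertips may be brushing the shoulder. I withdraw along the lane normal and check how it moves.

```bash
cat >> h.py <<'E'
def bottle(O,L,cam="wrist",verbose=True):
    im,W,c=cloud(cam);Q=(W-O)@L
    m=cv2.inRange(cv2.cvtColor(im,cv2.COLOR_BGR2HSV),(5,130,80),(20,255,255))>0
    with np.errstate(invalid="ignore"):
        m&=(abs(Q[...,1])<.035)&(abs(Q[...,0])<.14)&(Q[...,2]>.12)&(Q[...,2]<.18)
        z=np.percentile(Q[m][:,2],90) if m.sum()>10 else 0
        t=m&(Q[...,2]>z-.004)
    e=Q[t];print("captop",len(e),(e.min(0)+e.max(0))/2 if len(e) else None,r.sense()["clock"]);return im
E
python3 - <<'E'
from h import *
D=np.load("lane2.npz");L,O=D["L"],D["O"]
p=r.sense()["ee_pos"]
bottle(O,L);r.servo_line(p+.07*L[:,2],vel=.08);st("up")
for i in range(3): bottle(O,L);r.hold(.5)
im=bottle(O,L);cv2.imwrite("pics/w7.png",im)
E
```

```text
captop 3765 [ 0.04828432 -0.00995199  0.15302168] 18.35
up 0.05 [-0.36  0.4  -0.28] [ 0.5466 -0.2362  0.2343] 19.375
captop 1840 [0.03194    0.0001605  0.15046349] 19.425
captop 1902 [ 2.24539437e-02 -1.09975308e-04  1.50537700e-01] 19.975
captop 1977 [1.52001590e-02 1.37868302e-04 1.50597739e-01] 20.525
captop 2065 [ 5.84441878e-03 -3.76873531e-05  1.50706974e-01] 21.075
```

View pics/w7.png

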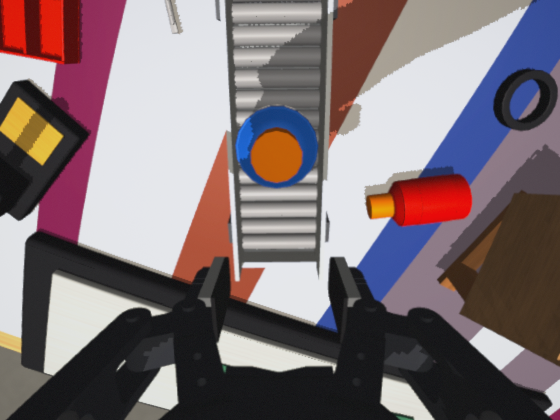

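It is upright and creeping down at about 16 mm/s, so I wait.

Run:
```python
from h import *
D=np.load("lane2.npz");L,O=D["L"],D["O"]
for i in range(5): r.hold(1.9);bottle(O,L)
im=bottle(O,L);cv2.imwrite("pics/w8.png",im)
```

```text
captop 2322 [-0.0218988  -0.00036883  0.15102271] 23.025
captop 1177 [-0.053709   -0.00072936  0.15067876] 24.975
captop 173 [-0.07079451 -0.0009111   0.14951388] 26.925
captop 0 None 28.875
captop 0 None 30.825
captop 0 None 30.875
```

View pics/w8.png

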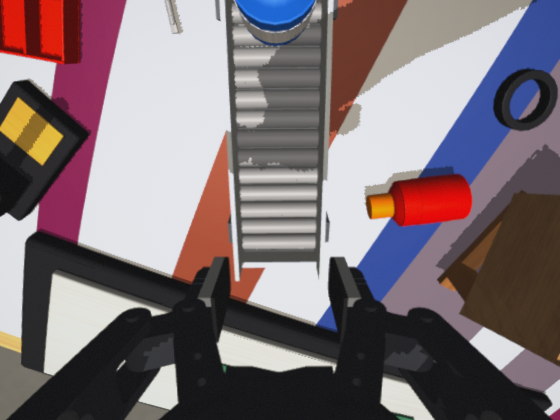

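The cap has left the picture. I raise the tool and move it back to see the stop.

Run:
```python
from h import *
D=np.load("lane2.npz");L,O=D["L"],D["O"]
p=r.sense()["ee_pos"];r.servo_line(p+.13*L[:,2],vel=.25);r.servo_line(O+L@[-.07,0,.30],vel=.2);r.hold(.3)
bottle(O,L);r.hold(1);im=bottle(O,L)
cv2.imwrite("pics/w9.png",cv2.resize(im[20:260,150:400],None,fx=2.4,fy=2.4,interpolation=cv2.INTER_CUBIC))
W=cloud("wrist")[1];Q=(W-O)@L
k=(abs(Q[...,1])<.03)&(Q[...,2]>.085)&(Q[...,2]<.11)&(Q[...,0]<-.1)&(Q[...,0]>-.15);print("stop",k.sum(),np.median(Q[k],0),Q[k].max(0))
```

```text
captop 481 [-0.0969938  -0.00115037  0.15061196] 32.6917
captop 458 [-0.09689809 -0.00108709  0.15102735] 33.7417
stop 462 [-0.1274961   0.00089751  0.10075828] [-0.10892264  0.02968424  0.10957474]
```

Run:
```python
from h import *
D=np.load("lane2.npz");L,O=D["L"],D["O"]
bottle(O,L);bottle(O,L,"top");st("end");print(r.finish_job())
```

```text
captop 464 [-0.09696907 -0.00107539  0.15059306] 33.8417
captop 33 [-0.09481117  0.00092471  0.15555938] 33.8917
end 0.0501 [0.55 0.73 0.43] [ 0.4165 -0.2966  0.3312] 33.8917
the job is handed in; nothing more can be done
None
```

The job is handed in at about 34 s; no verdict was reported. I gripped the blue bottle by its cap and lifted it 165 mm along the cell. I then set it down square to the rollers about 60 mm up the lane from its middle and let go. It crept down on its own at about 16 mm/s, so no push was needed.

**Last checks**
- **Position:** the wrist camera put the cap at x = -0.097, y = -0.001 m in the lane's frame, and it had not moved for over 1 s. The contact position is x = -0.0965 m.
- **Upright:** the cap top was at z = 0.151 m, against 0.150 m for a standing bottle.
- **Stop:** the cap centre was about 28 mm from the stop face as measured before the bottle was placed, which means contact.
- **Gripper:** it is open and held well above the lane, with wrist force near zero.

**Disagreed or not confirmed**
- **Top camera:** it read x = -0.095 m and z = 0.156 m from only 33 pixels. I put the difference down to its coarse view.
- **Height estimates:** depth and pixel fits differed by 4 mm at the carton and 8 mm at the lane. I went with depth, and touchdown agreed with it to about 2 mm.
- **Final picture:** the 12-picture limit was reached, so contact with the stop comes from the measurements only.
- **Other items:** I did not re-check the other bottles or the bystanders at the end. I saw no sign that any of them was touched.

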